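# Pack the laundry caddy by colour

### The job

Pack the laundry caddy: stand the red-lidded canister, the green-capped bottle, the yellow carton and the blue-lidded jar upright, each in the caddy insert of its own colour, setting each down on the insert's floor rather than dropping it. The canister and the bottle with black tops belong to the kitchen: leave them standing where they are.

Things in the scene. Friction and masses are not known exactly. Their poses are not given: they have to be found in the camera images.
- canister_red: White round wipes canister with a bright red lid and red band: 60 mm diameter at the lid (58 mm below), 108 mm tall, the lid is the top 20 mm. About 0.3 kg. Stands upright; origin at the centre of its underside, z up.
- bottle_green: White round stain-remover bottle with a green cap and green label: body 52 mm diameter up to 92 mm height, tapering to a cap 32 mm in diameter that spans heights 114 to 140 mm (the top). About 0.25 kg. Stands upright; origin at the centre of its underside, z up.
- carton_yellow: Yellow detergent carton with a pale label: 42 mm (its own x) by 62 mm (its own y), 100 mm tall. About 0.35 kg; turned up to about 45 degrees either way. Stands upright; origin at the centre of its underside, z up.
- jar_blue: Round clear jar with a blue lid: glass part 52 mm diameter, lid 56 mm diameter spanning heights 62 to 88 mm (the top). About 0.25 kg. Stands upright; origin at the centre of its underside, z up.
- canister_black: Look-alike to leave alone: same canister as the red one (60 mm diameter, 108 mm tall) but with a black lid and band. Stands upright; origin at the centre of its underside, z up.
- bottle_black: Look-alike to leave alone: same bottle as the green one (52 mm diameter, 140 mm tall) but with a black cap and label. Stands upright; origin at the centre of its underside, z up.
- insert_red: The red open-topped plastic insert: 92 x 92 mm outside, 84 x 84 mm inside, walls 4 mm, 40 mm tall with a 4 mm floor. Fixed. Origin at the centre of its underside, which is 5 mm above the table (inner floor 9 mm, rim 45 mm above the table); z up, x and y along its sides (y along the row). The four inserts stand in one row, 94 mm from centre to centre, in random colour order, inside a fixed low grey caddy (390 x 106 mm, 26 mm tall, a 17 mm wide wire handle at each end).
- insert_green: The green open-topped plastic insert: 92 x 92 mm outside, 84 x 84 mm inside, walls 4 mm, 40 mm tall with a 4 mm floor. Fixed. Origin at the centre of its underside, which is 5 mm above the table (inner floor 9 mm, rim 45 mm above the table); z up, x and y along its sides (y along the row). The four inserts stand in one row, 94 mm from centre to centre, in random colour order, inside a fixed low grey caddy (390 x 106 mm, 26 mm tall, a 17 mm wide wire handle at each end).
- insert_yellow: The yellow open-topped plastic insert: 92 x 92 mm outside, 84 x 84 mm inside, walls 4 mm, 40 mm tall with a 4 mm floor. Fixed. Origin at the centre of its underside, which is 5 mm above the table (inner floor 9 mm, rim 45 mm above the table); z up, x and y along its sides (y along the row). The four inserts stand in one row, 94 mm from centre to centre, in random colour order, inside a fixed low grey caddy (390 x 106 mm, 26 mm tall, a 17 mm wide wire handle at each end).
- insert_blue: The blue open-topped plastic insert: 92 x 92 mm outside, 84 x 84 mm inside, walls 4 mm, 40 mm tall with a 4 mm floor. Fixed. Origin at the centre of its underside, which is 5 mm above the table (inner floor 9 mm, rim 45 mm above the table); z up, x and y along its sides (y along the row). The four inserts stand in one row, 94 mm from centre to centre, in random colour order, inside a fixed low grey caddy (390 x 106 mm, 26 mm tall, a 17 mm wide wire handle at each end).

How it is judged:
By the outcome, as a careful person would: the job done as asked, in the order asked, and still so for the second after the job is handed in, with the robot touching nothing.
It also fails if it takes over 102 s, if anything falls off the work surface, if the arm or the gripper's body presses on something with over 40 N, if the wrist force passes 120 N, or if a joint passes its speed limit or range.

### The arm

A 7-joint arm with a two-finger parallel gripper is mounted at the origin on the work surface. World frame = base frame: x ahead of the robot, y to its left, z up, the work surface at z = 0. Lengths are in m, angles in rad, forces in N, time in s.
With the tool pointing down it reaches from about 0.35 to 0.9 m from the base axis. Payload 7.2 kg.
Tool frame: the origin (TCP) lies at the very end of the fingers, on their centre line; the grasp point (between the pads) lies 19 mm behind it; z points along the fingers, y is the line along which they close (so a half turn about z gives the same grasp; the last joint's range is limited). The gripper opens to 85 mm and grips with 20 to 120 N. Pads are 22 mm wide; open, the fingers measure 114 mm over their backs; the gripper's body (76 mm by 85 mm) begins 54 mm behind the grasp point. The pads swing forward as they close: fully open they stand 13 mm farther back than shut.
Start: joints at [1.214, 0.411, -0.013, 1.596, 0.006, 1.134, -0.082], TCP at [0.178, -0.599, 0.231] pointing down, gripper open.
Joint ranges: [-2.95, 2.95], [-0.29, 1.99], [-1.47, 1.44], [0.14, 2.54], [-1.03, 4.17], [0.13, 1.85], [-2.86, 2.86]. Speed limits (rad/s): [2.39, 2.39, 3.01, 3.01, 3.14, 3.14, 3.14].

### API

Orientations are given as a unit quaternion [w, x, y, z].
In Python, from station import arm gives the robot as it stands.
- The arm moves only by the tool play_rows, never from a script. Its argument "rows" is one flat list of numbers, 4 for each row, row after row: the shift along the tool's x, y, z in m, then the turn about the tool's z in degrees. A call has 1 to 8 rows; each row is the pose to reach, as a shift and turn from the pose commanded when the call began, along the tool's axes at that moment; what a row does not reach only later rows make up. A row lasts 1/12 s, in which the tool goes at most 41.7 mm and 7.16 degrees, less where a joint would pass 70% of its speed; a pose out of reach is approached as far as the arm can. A call with a gripper value outside its range is refused whole. "fingers" is the opening, from 0 (shut) to 1 (fully open), set as the call begins (left out, the last holds). The fingers move at their own pace and stop on an object; the grip force is fixed at half the most. Time passes only in rows, so rows that repeat a pose let the fingers close. It gives the time, the measured TCP pose, the force, the opening and the grip force at its end, in the units of the state.
- arm.sense(): the state, without advancing time (a new reading comes with each control period).
- arm.snapshot(name): name is "scene" or "top"; returns the picture (400x640x3 uint8, red, green, blue); there is no depth.
- arm.get_calibration(name): a dict with "vertical_fov" (degrees; the focal length in pixels is half the picture's height over the tangent of half this angle, whatever the lens; pixels are square), "cx", "cy" (the principal point, pixels), "T" (4x4, takes a point from camera to world coordinates). Camera axes: x right, y down, z forward; pixel columns grow to the right and rows downward; lengths in m; the calibration is good to about 2 mm. A picture is of the moment at which its call begins. get_calibration takes no time and is no camera call.
- arm.job_done(): hands the job in; it is judged then, once.
The state is a dict: "t": time; "joint_pos": joint angles; "qvel": joint speeds; "tau": joint torques, N m; "position": TCP position; "orientation": TCP orientation; "ft_force": force on the tool from outside, world axes, zero at the start; "ft_torque": the same for the moment, N m; "finger_gap": finger opening in m; "grip_force": force on a finger pad.
Only numpy, scipy, OpenCV 4.12 (cv2) and the standard library are available. Lean on these libraries where they do the work, as an engineer would, in place of code of your own. Each camera call takes 0.05 s, during which the arm holds its last target. There are 200 camera calls.

## Working session

There is one attempt and no reset: what is moved stays moved. The work goes in short steps, Python scripts to look and compute and a tool call to move; the robot and the scene stay as the last step left them, time stands still between calls to the robot, and variables do not carry over. Pictures are saved under pics/ and viewed, at most 14 in all, crops included, and the job is handed in when it is done.

Besides the shell and the picture viewer there is one more tool, called as name(argument=value, ...) on one line, values as JSON. play_rows: Moves the arm, as the interface text tells. Its arguments: {"type":"object","properties":{"rows":{"type":"array"},"fingers":{"type":"number"}},"required":["rows"]}

```bash
ls; mkdir -p pics
python3 - <<'E'
from station import arm
import cv2,numpy as np
for n in("scene","top"):
    im=arm.snapshot(n); cv2.imwrite(f"pics/{n}0.png",im[:,:,::-1])
    c=arm.get_calibration(n); print(n,c["vertical_fov"],c["cx"],c["cy"]);print(np.round(c["T"],4).tolist(), {k:v for k,v in c.items() if k not in("T",)})
s=arm.sense();print(s)
E
```

```text
pics
scene 46.9209264558169 315.0463101618746 200.62319465929122
[[0.3003, 0.6511, -0.6971, 1.4327], [0.9538, -0.2096, 0.2151, -0.2751], [-0.0061, -0.7295, -0.684, 0.9002], [0.0, 0.0, 0.0, 1.0]] {'vertical_fov': 46.9209264558169, 'cx': 315.0463101618746, 'cy': 200.62319465929122}
top 43.670907664131335 318.2120435924169 198.34825110476385
[[0.0298, -0.9987, 0.0409, 0.4878], [-0.9995, -0.0294, 0.009, -0.0133], [-0.0078, -0.0412, -0.9991, 1.2546], [0.0, 0.0, 0.0, 1.0]] {'vertical_fov': 43.670907664131335, 'cx': 318.2120435924169, 'cy': 198.34825110476385}
{'t': 0.1, 'joint_pos': array([ 1.21381726,  0.41181881, -0.01272993,  1.59696618,  0.0055835 ,
        1.13431144, -0.08221037]), 'qvel': array([ 1.41673310e-04, -9.91948682e-04,  3.76217382e-04, -9.96234920e-04,
        1.87648915e-04, -3.47346188e-04,  7.45124381e-05]), 'tau': array([ 2.51088488e-03, -6.01828909e+01,  6.84202462e-01, -3.00089514e+01,
        1.40651103e-02,  6.44265514e-03, -1.97410105e-05]), 'position': array([ 0.17783756, -0.59869096,  0.23053537]), 'orientation': array([-7.19584000e-04,  9.89591985e-01,  1.43899837e-01, -1.45983055e-04]), 'ft_force': array([ 0.82863102,  0.10816961, -0.2387885 ]), 'ft_torque': array([-0.02938476,  0.02497511, -0.01023856]), 'grip_force': 0.0, 'finger_gap': 0.0853933231107087}
```

View pics/top0.png

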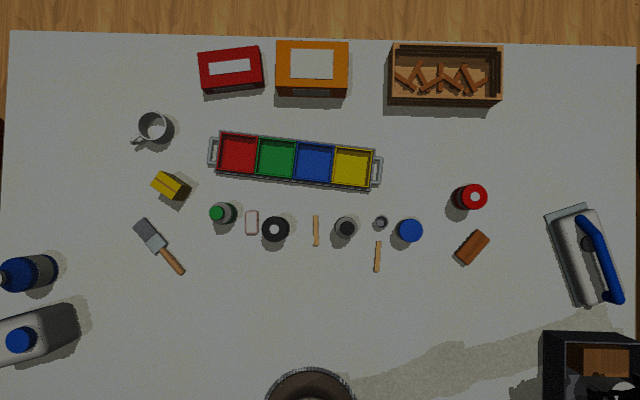

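View pics/scene0.png

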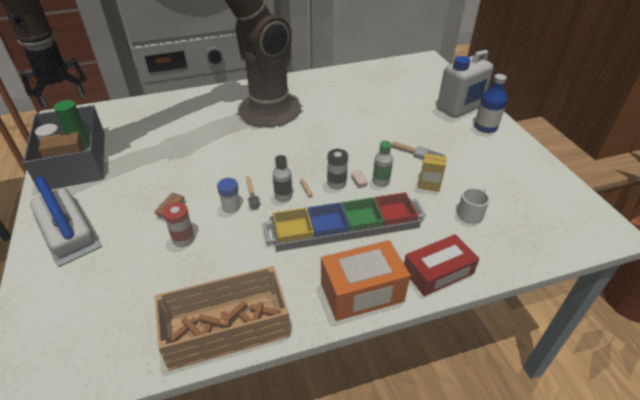

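The top view shows the row red, green, blue, yellow from (238,153) to (352,167). The carton is at (170,185), green cap (217,213), blue lid (409,230), red lid (470,197), black tops (275,229) and (346,228). I'll take enlarged crops next.

```bash
cat > h.py <<'E'
from station import arm
import cv2,numpy as np
def cal(n):
    c=arm.get_calibration(n); return 200/np.tan(np.radians(c["vertical_fov"]/2)),c["cx"],c["cy"],np.array(c["T"])
def p2w(n,u,v,z):
    f,cx,cy,T=cal(n); d=T[:3,:3]@[(u-cx)/f,(v-cy)/f,1]; o=T[:3,3]; return o+d*(z-o[2])/d[2]
def w2p(n,p):
    f,cx,cy,T=cal(n); q=T[:3,:3].T@(np.array(p)-T[:3,3]); return np.array([f*q[0]/q[2]+cx,f*q[1]/q[2]+cy])
def crop(n,name,u,v,w,h,k,im=None):
    im=arm.snapshot(n) if im is None else im
    c=cv2.resize(np.ascontiguousarray(im[v:v+h,u:u+w,::-1]),None,fx=k,fy=k,interpolation=cv2.INTER_CUBIC)
    for i in range(0,w,20): cv2.putText(c,str(u+i),(i*k,8),0,.3,(0,0,0),1); cv2.line(c,(i*k,8),(i*k,14),(0,0,0),1)
    for i in range(0,h,20): cv2.putText(c,str(v+i),(0,i*k+4),0,.3,(0,0,0),1)
    cv2.imwrite(f"pics/{name}.png",c)
E
python3 - <<'E'
from h import *
im=cv2.imread("pics/top0.png")[:,:,::-1]
crop("top","c1",140,120,200,140,4,im); crop("top","c2",300,120,200,140,4,im)
E
```

```text
(no output)
```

View pics/c1.png

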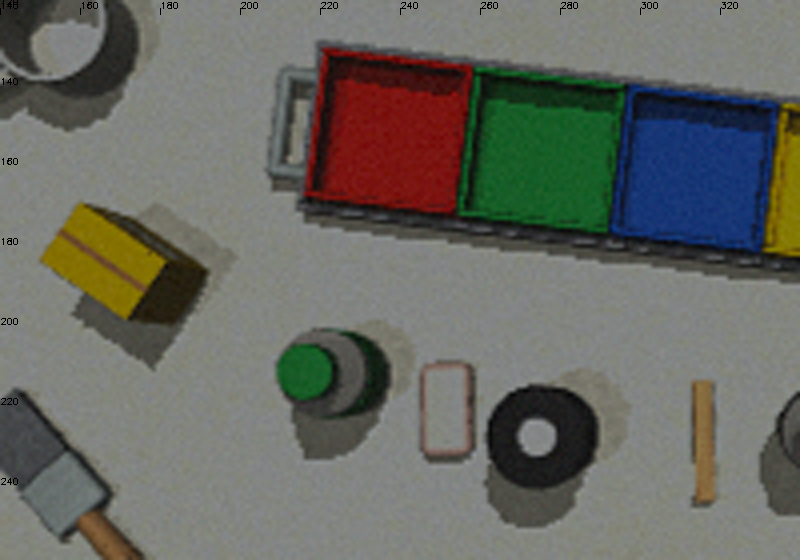

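View pics/c2.png

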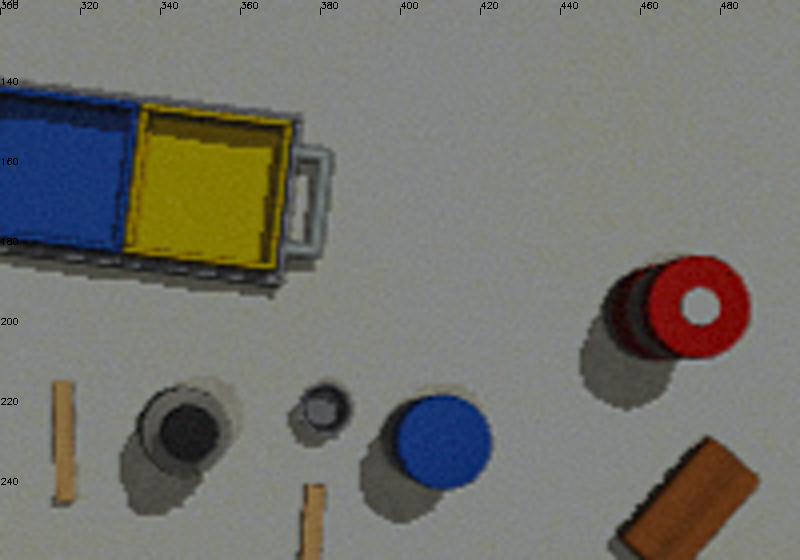

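Run:
```python
from h import *
P=lambda u,v,z:p2w("top",u,v,z)
for n,a in dict(red=(475,196.7,.108),green=(216.5,213,.14),blue=(411,230.2,.088),bcan=(275.5,229,.108),bbot=(347.5,228.2,.14)).items(): print(n,P(*a).round(4))
c=np.array([P(*q,.1) for q in[(160.75,170.75),(182,185.5),(172.5,200),(150,185.5)]])[:,:2]
print("carton",c.mean(0).round(4),[(np.linalg.norm(d).round(4),np.degrees(np.arctan2(d[1],d[0])).round(1)) for d in np.roll(c,-1,0)-c])
k=np.array([P(*q,.045) for q in[(220,131.75),(216.2,170),(374.2,149.5),(368.7,187)]])[:,:2]
L=(k[0]+k[1])/2;R=(k[2]+k[3])/2;print("row",L.round(4),R.round(4),np.linalg.norm(L-R),"len; angle of y",np.degrees(np.arctan2(*(L-R)[::-1])))
u=(L-R)/np.linalg.norm(L-R);m=(L+R)/2
for n,i in zip(("red","green","blue","yellow"),(1.5,.5,-.5,-1.5)): print(n,(m+u*.094*i).round(4))
# tool axes
from scipy.spatial.transform import Rotation as Ro
q=arm.sense()["orientation"];print(Ro.from_quat(q,scalar_first=True).as_matrix().round(3))
```

```text
red [ 0.5492 -0.3623  0.108 ]
green [0.494  0.2231 0.14  ]
blue [ 0.4677 -0.2211  0.088 ]
bcan [0.4615 0.0929 0.108 ]
bbot [ 0.4688 -0.0705  0.14  ]
carton [0.5547 0.3508] [(np.float64(0.0606), np.float64(-122.9)), (np.float64(0.0401), np.float64(148.9)), (np.float64(0.0627), np.float64(59.1)), (np.float64(0.0423), np.float64(-33.9))]
row [0.6461 0.2451] [ 0.6144 -0.1295] 0.3759637218642694 len; angle of y 85.16594994185857
red [0.6421 0.1983]
green [0.6342 0.1046]
blue [0.6263 0.011 ]
yellow [ 0.6184 -0.0827]
[[ 0.959  0.285 -0.   ]
 [ 0.285 -0.959  0.001]
 [-0.    -0.001 -1.   ]]
```

play_rows(rows=[0.2,-0.06,0,-57,0.3,-0.09,0,-57,0.423,-0.122,0,-57,0.423,-0.122,0,-57,0.423,-0.122,0,-57,0.423,-0.122,0,-57,0.423,-0.122,0,-57,0.423,-0.122,0,-57], fingers=1)

```text
t: 0.77
position: [0.4598, -0.4177, 0.2311]
orientation: [-0.0, 0.799, 0.601, -0.0]
ft_force: [-0.2, -0.6, -0.4]
finger_gap: 0.0857
grip_force: 0.0
```

```bash
cat >> h.py <<'E'
from scipy.spatial.transform import Rotation as Ro
def d(x,y,z,yaw=-4.8):
    "tool-frame shift and turn to a TCP pose whose tool y points along yaw"
    s=arm.sense();R=Ro.from_quat(s["orientation"],scalar_first=True).as_matrix()
    t=R.T@(np.array([x,y,z])-s["position"]); a=np.degrees(np.arctan2(R[1,1],R[0,1]))
    print("t",round(s["t"],2),"pos",s["position"].round(4),"yaw",a.round(1),"tiltz",R[:,2].round(3),"gap",round(s["finger_gap"],4),"F",s["ft_force"].round(1),"->",t.round(4),"turn",round((a-yaw+180)%360-180,1))
E
python3 - <<'E'
from h import *
d(.549,-.362,.15)
E
```

```text
t 0.77 pos [ 0.4598 -0.4177  0.2311] yaw -16.1 tiltz [-0.  0. -1.] gap 0.0857 F [-0.2 -0.6 -0.4] -> [0.0783 0.0703 0.0811] turn -11.3
```

play_rows(rows=[0.04,0.035,0.02,-6,0.078,0.07,0.05,-11.3,0.078,0.07,0.081,-11.3,0.078,0.07,0.081,-11.3,0.078,0.07,0.081,-11.3])

```text
t: 1.18
position: [0.5474, -0.3608, 0.1459]
orientation: [-0.004, 0.737, 0.676, -0.0]
ft_force: [-0.7, -0.0, 0.2]
finger_gap: 0.0852
grip_force: 0.0
```

Run:
```python
from h import *
crop("scene","s1",80,110,200,150,4)
d(.549,-.362,.07); print(w2p("scene",[.549,-.362,.108]),w2p("scene",[.549,-.362,0]))
```

```text
t 1.23 pos [ 0.5468 -0.3633  0.1483] yaw -5.1 tiltz [-0.004  0.002 -1.   ] gap 0.0853 F [-0.5  0.2  0.5] -> [0.0014 0.0024 0.0783] turn -0.3
[176.10441493 209.0310931 ] [184.81384326 238.45061478]
```

View pics/s1.png

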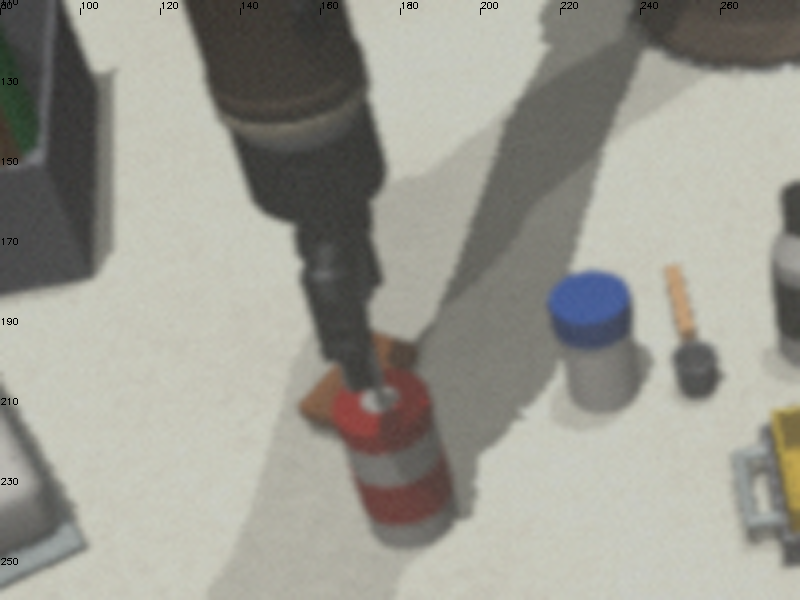

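The lid centre appears at (175,210); the prediction from the top view was (176,209), so the position holds within about 3 mm. Descending to grip.

play_rows(rows=[0,0.002,0.03,0,0,0.002,0.055,0,0,0.002,0.078,0,0,0.002,0.078,0,0,0.002,0.078,0])

```text
t: 1.65
position: [0.5484, -0.3663, 0.0731]
orientation: [-0.0, 0.739, 0.674, -0.001]
ft_force: [-0.1, 0.8, 1.3]
finger_gap: 0.0852
grip_force: 0.0
```

play_rows(rows=[0,0,0,0,0,0,0,0,0,0,0,0,0,0,0,0,0,0,0,0,0,0,0,0], fingers=0)

```text
t: 2.15
position: [0.5506, -0.3656, 0.0752]
orientation: [0.002, 0.738, 0.674, 0.0]
ft_force: [-2.2, -0.2, 7.4]
finger_gap: 0.0585
grip_force: 63.1
```

Run:
```python
from h import *
d(.642,.198,.22)
```

```text
t 2.15 pos [ 0.5506 -0.3656  0.0752] yaw -5.2 tiltz [ 0.003 -0.003 -1.   ] gap 0.0585 F [-2.2 -0.2  7.4] -> [ 0.5692  0.0405 -0.146 ] turn -0.4
```

play_rows(rows=[0,0,-0.03,0,0,0,-0.07,0,0,0,-0.11,0,0.03,0.003,-0.145,0,0.065,0.005,-0.145,0,0.105,0.01,-0.145,0,0.145,0.01,-0.145,0,0.185,0.015,-0.145,0])

```text
t: 2.82
position: [0.5807, -0.18, 0.2189]
orientation: [0.001, 0.738, 0.674, 0.0]
ft_force: [0.5, -0.6, -1.9]
finger_gap: 0.0585
grip_force: 66.1
```

play_rows(rows=[0.04,0.003,0,0,0.08,0.005,0,0,0.12,0.01,0,0,0.16,0.01,0,0,0.2,0.015,0,0,0.24,0.02,0,0,0.28,0.02,0,0,0.32,0.02,0,0])

```text
t: 3.48
position: [0.6301, 0.1371, 0.2184]
orientation: [0.001, 0.738, 0.674, 0.0]
ft_force: [1.0, -1.0, -2.1]
finger_gap: 0.0583
grip_force: 66.1
```

Run:
```python
from h import *
d(.642,.198,.15)
```

```text
t 3.48 pos [0.6301 0.1371 0.2184] yaw -5.2 tiltz [ 0.001 -0.    -1.   ] gap 0.0583 F [ 1.  -1.  -2.1] -> [0.0617 0.0062 0.0684] turn -0.4
```

play_rows(rows=[0.035,0.003,0,0,0.062,0.006,0,0,0.062,0.006,0.03,0,0.062,0.006,0.068,0,0.062,0.006,0.068,0,0.062,0.006,0.068,0])

```text
t: 3.98
position: [0.6403, 0.1955, 0.1483]
orientation: [-0.001, 0.738, 0.675, -0.002]
ft_force: [-0.2, -0.1, -2.1]
finger_gap: 0.0586
grip_force: 66.2
```

Run:
```python
from h import *
crop("scene","s2",340,100,180,140,4)
d(.642,.198,.084); print(w2p("scene",[.642,.198,.045]),w2p("scene",[.642,.198,.075]))
```

```text
t 4.03 pos [0.6418 0.1962 0.1505] yaw -5.2 tiltz [ 0. -0. -1.] gap 0.0586 F [ 0.8 -0.1 -2.2] -> [0.0018 0.     0.0665] turn -0.4
[396.57533335 204.31388354] [397.88069696 196.09140486]
```

View pics/s2.png

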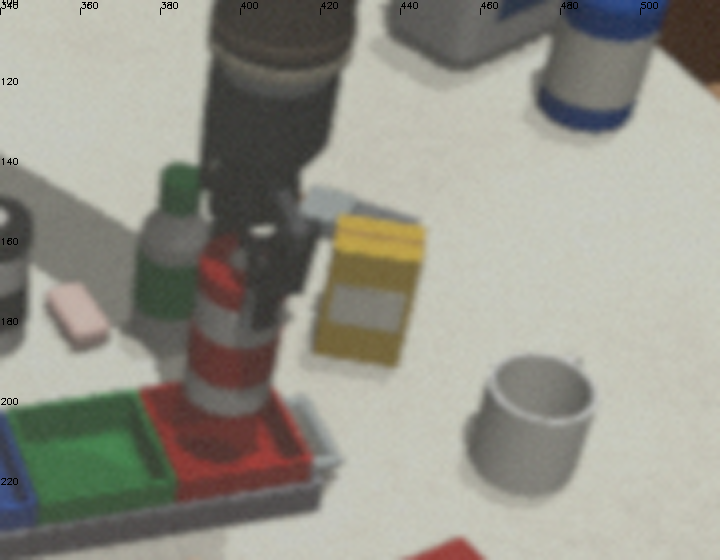

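The canister's base centre is near (397,199), and the insert rim's centre near (396,206) against a predicted (397,204). They are aligned, so I'm lowering it.

play_rows(rows=[0.001,0,0.02,0,0.001,0,0.04,0,0.001,0,0.054,0,0.001,0,0.059,0,0.001,0,0.062,0,0.001,0,0.062,0])

```text
t: 4.53
position: [0.6421, 0.1977, 0.0881]
orientation: [0.0, 0.738, 0.674, 0.0]
ft_force: [0.8, -0.4, -2.9]
finger_gap: 0.0587
grip_force: 66.5
```

play_rows(rows=[0,0,0.002,0,0,0,0.003,0,0,0,0.003,0])

```text
t: 4.78
position: [0.6419, 0.1978, 0.0849]
orientation: [0.0, 0.738, 0.675, 0.0]
ft_force: [-0.4, 0.4, -3.7]
finger_gap: 0.0583
grip_force: 66.5
```

play_rows(rows=[0,0,0.001,0,0,0,0.002,0,0,0,0.002,0])

```text
t: 5.03
position: [0.642, 0.1983, 0.0843]
orientation: [0.0, 0.738, 0.675, 0.001]
ft_force: [-4.7, -0.5, 8.4]
finger_gap: 0.0586
grip_force: 67.6
```

play_rows(rows=[0,0,0.001,0,0,0,0.002,0,0,0,0.002,0])

```text
t: 5.28
position: [0.6421, 0.1985, 0.0842]
orientation: [0.001, 0.738, 0.675, 0.001]
ft_force: [-9.0, -2.5, 21.4]
finger_gap: 0.0583
grip_force: 68.9
```

play_rows(rows=[0,0,-0.002,0,0,0,-0.002,0])

```text
t: 5.45
position: [0.6422, 0.1984, 0.0843]
orientation: [0.0, 0.738, 0.675, 0.001]
ft_force: [-4.4, -1.0, 9.7]
finger_gap: 0.0585
grip_force: 68.0
```

play_rows(rows=[0,0,0,0,0,0,0,0,0,0,0,0,0,0,0,0,0,0,0,0,0,0,0,0], fingers=1)

```text
t: 5.95
position: [0.6416, 0.1976, 0.0821]
orientation: [-0.0, 0.738, 0.675, -0.0]
ft_force: [0.3, 0.0, -0.4]
finger_gap: 0.0853
grip_force: 0.0
```

play_rows(rows=[0,0,-0.02,0,0,0,-0.05,0,0,0,-0.09,0,0,0,-0.13,0,0,0,-0.15,0,0,0,-0.15,0])

```text
t: 6.45
position: [0.6439, 0.1991, 0.2387]
orientation: [0.002, 0.738, 0.675, 0.004]
ft_force: [0.7, 0.5, -1.3]
finger_gap: 0.0851
grip_force: 0.0
```

Run:
```python
from h import *
d(.494,.2235,.165)
```

```text
t 6.45 pos [0.6439 0.1991 0.2387] yaw -5.2 tiltz [ 0.009  0.003 -1.   ] gap 0.0851 F [ 0.7  0.5 -1.3] -> [ 0.0106 -0.1521  0.0724] turn -0.4
```

play_rows(rows=[0.003,-0.04,0,0,0.006,-0.08,0,0,0.01,-0.12,0.02,0,0.01,-0.152,0.05,0,0.01,-0.152,0.073,0,0.01,-0.152,0.073,0,0.01,-0.152,0.073,0])

```text
t: 7.03
position: [0.4907, 0.2208, 0.1586]
orientation: [-0.0, 0.738, 0.675, -0.001]
ft_force: [1.0, 0.4, 1.1]
finger_gap: 0.0852
grip_force: 0.0
```

Run:
```python
from h import *
im=arm.snapshot("scene")
a=cv2.resize(im[110:250,340:480,::-1],None,fx=4,fy=4,interpolation=cv2.INTER_CUBIC);cv2.imwrite("pics/s3.png",a)
d(.494,.2235,.105); print((w2p("scene",[.494,.2235,.14])-[340,110])*4)
```

```text
t 7.08 pos [0.4922 0.2212 0.1598] yaw -5.2 tiltz [ 0.  0. -1.] gap 0.0854 F [ 0.1 -0.8  0.7] -> [0.0024 0.0016 0.0548] turn -0.4
[185.4193092  130.78296704]
```

View pics/s3.png

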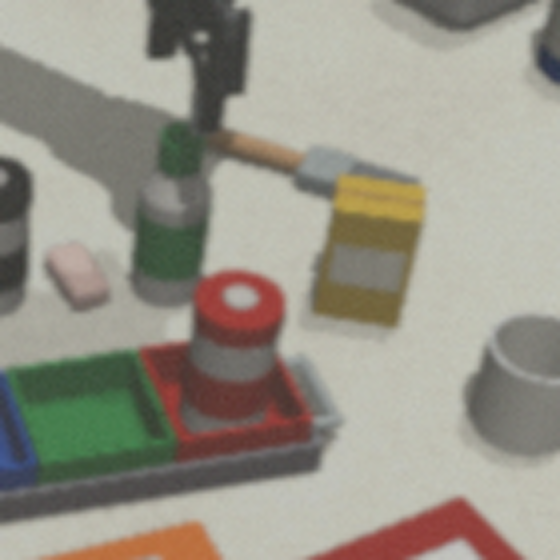

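The red canister stands upright in its insert. The green cap is at (180,132) in the crop, about 1 px from the prediction. Now gripping the cap.

play_rows(rows=[0.001,0.001,0.025,0,0.001,0.001,0.045,0,0.001,0.001,0.055,0,0.001,0.001,0.055,0,0.001,0.001,0.055,0])

```text
t: 7.5
position: [0.4932, 0.2224, 0.1049]
orientation: [-0.0, 0.738, 0.674, 0.0]
ft_force: [1.1, 0.3, 0.2]
finger_gap: 0.0852
grip_force: 0.0
```

play_rows(rows=[0,0,0,0,0,0,0,0,0,0,0,0,0,0,0,0,0,0,0,0,0,0,0,0,0,0,0,0,0,0,0,0], fingers=0)

```text
t: 8.17
position: [0.4932, 0.2225, 0.1051]
orientation: [0.0, 0.738, 0.675, 0.001]
ft_force: [1.0, -1.0, 6.5]
finger_gap: 0.0305
grip_force: 60.5
```

Run:
```python
from h import *
d(.634,.1046,.2)
```

```text
t 8.17 pos [0.4932 0.2225 0.1051] yaw -5.2 tiltz [ 0.002  0.001 -1.   ] gap 0.0305 F [ 1.  -1.   6.5] -> [-0.1046  0.1511 -0.0946] turn -0.4
```

play_rows(rows=[0,0,-0.02,0,0,0,-0.05,0,0,0,-0.09,0,-0.025,0.01,-0.13,0,-0.06,0.03,-0.13,0,-0.09,0.055,-0.13,0,-0.105,0.09,-0.13,0,-0.105,0.12,-0.13,0])

```text
t: 8.83
position: [0.6037, 0.1001, 0.2341]
orientation: [0.001, 0.74, 0.672, -0.002]
ft_force: [0.9, 0.1, -2.0]
finger_gap: 0.0303
grip_force: 61.0
```

play_rows(rows=[0,0.025,0,0,0,0.031,0,0,0,0.031,0.03,0,0,0.031,0.06,0,0,0.031,0.06,0,0,0.031,0.06,0])

```text
t: 9.33
position: [0.6312, 0.104, 0.1725]
orientation: [-0.002, 0.738, 0.675, -0.002]
ft_force: [-0.2, 0.2, -2.5]
finger_gap: 0.0304
grip_force: 61.5
```

Run:
```python
from h import *
im=arm.snapshot("scene")
a=cv2.resize(im[90:250,300:460,::-1],None,fx=3,fy=3,interpolation=cv2.INTER_CUBIC);cv2.imwrite("pics/s4.png",a)
d(.634,.1046,.114)
```

```text
t 9.38 pos [0.6326 0.1045 0.1746] yaw -5.1 tiltz [-0.001  0.    -1.   ] gap 0.0307 F [ 0.4  0.4 -2.4] -> [0.0003 0.0015 0.0606] turn -0.3
```

View pics/s4.png

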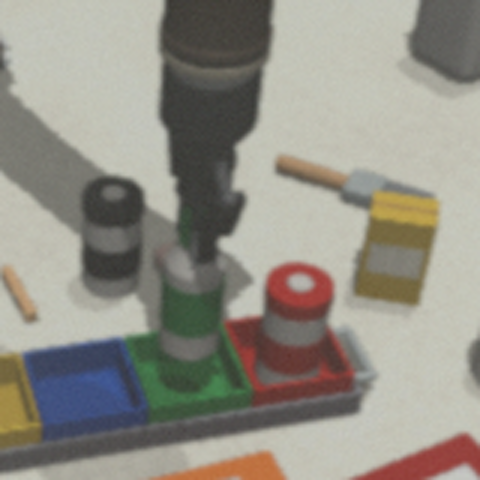

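The bottle hangs upright over the green insert, with its base at about (188,352) in the crop. Lowering.

play_rows(rows=[0,0.001,0.02,0,0,0.001,0.04,0,0,0.001,0.052,0,0,0.001,0.056,0,0,0.001,0.058,0,0,0.001,0.058,0])

```text
t: 9.88
position: [0.6347, 0.1042, 0.1173]
orientation: [0.0, 0.738, 0.675, 0.001]
ft_force: [0.9, 0.5, -2.6]
finger_gap: 0.0305
grip_force: 61.5
```

play_rows(rows=[0,0,0.001,0,0,0,0.002,0,0,0,0.003,0,0,0,0.003,0])

```text
t: 10.22
position: [0.6348, 0.1042, 0.1142]
orientation: [0.0, 0.738, 0.675, 0.001]
ft_force: [-0.2, -0.2, 1.3]
finger_gap: 0.0309
grip_force: 61.8
```

play_rows(rows=[0,0,0.0005,0,0,0,0.0005,0,0,0,0.0005,0,0,0,0.0005,0,0,0,0.0005,0,0,0,0.0005,0], fingers=1)

```text
t: 10.72
position: [0.6342, 0.104, 0.1128]
orientation: [0.0, 0.738, 0.675, -0.0]
ft_force: [0.4, 0.1, 0.1]
finger_gap: 0.0852
grip_force: 0.0
```

play_rows(rows=[0,0,-0.02,0,0,0,-0.05,0,0,0,-0.09,0,0,0,-0.13,0,0,0,-0.13,0])

```text
t: 11.13
position: [0.6376, 0.1055, 0.2517]
orientation: [0.003, 0.738, 0.675, 0.005]
ft_force: [1.6, 1.5, 1.4]
finger_gap: 0.0851
grip_force: 0.0
```

Run:
```python
from h import *
d(.5547,.351,.14,-32); print(arm.sense()["joint_pos"].round(2))
```

```text
t 11.13 pos [0.6376 0.1055 0.2517] yaw -5.2 tiltz [ 0.012  0.003 -1.   ] gap 0.0851 F [1.6 1.5 1.4] -> [ 0.2366 -0.1059  0.1113] turn 26.8
[ 0.09  0.47 -0.48  1.5   0.23  1.21 -0.51]
```

play_rows(rows=[0.04,-0.015,0,5,0.08,-0.035,0,12,0.12,-0.05,0,19,0.16,-0.07,0,26.8,0.2,-0.09,0,26.8,0.235,-0.105,0.03,26.8,0.236,-0.104,0.07,26.8,0.236,-0.104,0.1,26.8])

```text
t: 11.8
position: [0.5498, 0.3542, 0.1431]
orientation: [-0.001, 0.873, 0.488, 0.002]
ft_force: [0.5, -0.1, -1.3]
finger_gap: 0.0856
grip_force: 0.0
```

play_rows(rows=[0,0,0,0,0,0,0,0])

```text
t: 11.97
position: [0.5508, 0.3474, 0.1411]
orientation: [0.0, 0.874, 0.485, -0.002]
ft_force: [1.0, -0.2, 0.9]
finger_gap: 0.0849
grip_force: 0.0
```

Run:
```python
from h import *
im=arm.snapshot("scene")
a=cv2.resize(im[90:250,340:500,::-1],None,fx=4,fy=4,interpolation=cv2.INTER_CUBIC);a=a[:560];cv2.imwrite("pics/s5.png",a)
d(.5547,.351,.055,-32); c=np.array([.5547,.351]);t=np.radians(-32);ex=np.array([np.cos(t),np.sin(t)])*.021;ey=np.array([-np.sin(t),np.cos(t)])*.031
print([((w2p("scene",[*(c+a*ex+b*ey),.1])-[340,90])*4).round().tolist() for a,b in((1,1),(1,-1),(-1,-1),(-1,1))])
```

```text
t 12.02 pos [0.5524 0.3479 0.1435] yaw -32.0 tiltz [-0. -0. -1.] gap 0.0854 F [0.6 0.4 1.1] -> [0.0039 0.0003 0.0885] turn 0.0
[[426.0, 298.0], [335.0, 284.0], [340.0, 249.0], [429.0, 262.0]]
```

View pics/s5.png

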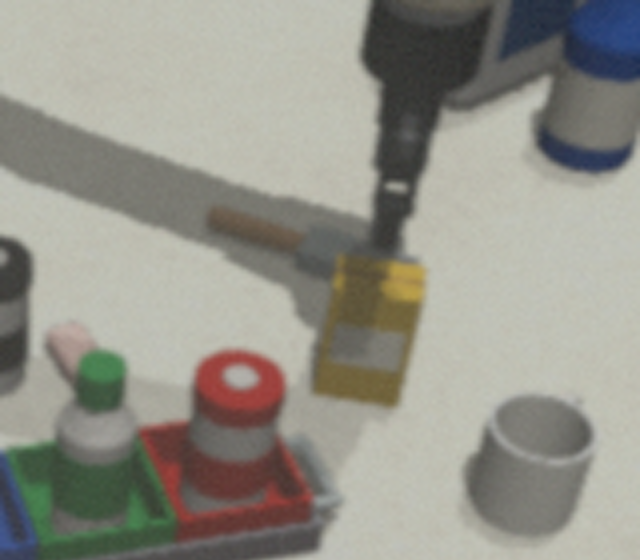

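Bottle and canister are upright in their inserts. The carton top corners, about (338,255) to (420,300), match the prediction within 2 px.

play_rows(rows=[0.002,0,0.03,0,0.002,0,0.06,0,0.002,0,0.08,0,0.002,0,0.091,0,0.002,0,0.091,0,0.002,0,0.091,0])

```text
t: 12.52
position: [0.5543, 0.3502, 0.0538]
orientation: [-0.0, 0.875, 0.485, 0.001]
ft_force: [0.4, -0.1, 0.2]
finger_gap: 0.0854
grip_force: 0.0
```

play_rows(rows=[0,0,0,0,0,0,0,0,0,0,0,0,0,0,0,0,0,0,0,0,0,0,0,0,0,0,0,0,0,0,0,0], fingers=0)

```text
t: 13.18
position: [0.5536, 0.3504, 0.0531]
orientation: [0.0, 0.874, 0.485, 0.001]
ft_force: [-0.4, -1.1, 6.0]
finger_gap: 0.0416
grip_force: 60.3
```

Run:
```python
from h import *
d(.618,-.083,.25)
```

```text
t 13.18 pos [0.5536 0.3504 0.0531] yaw -32.0 tiltz [ 0.002  0.001 -1.   ] gap 0.0416 F [-0.4 -1.1  6. ] -> [-0.3332  0.2843 -0.1971] turn -27.2
```

play_rows(rows=[0,0,-0.02,0,0,0,-0.055,0,0,0,-0.095,0,0,0,-0.135,0,0,0,-0.175,0,-0.015,0.012,-0.197,-5,-0.045,0.036,-0.197,-11,-0.075,0.062,-0.197,-17])

```text
t: 13.85
position: [0.5652, 0.2553, 0.2509]
orientation: [0.0, 0.79, 0.613, 0.002]
ft_force: [1.4, -0.7, -3.8]
finger_gap: 0.0416
grip_force: 61.0
```

play_rows(rows=[-0.03,0.01,0,-6,-0.07,0.02,0,-10,-0.11,0.03,0,-10,-0.15,0.04,0,-10,-0.19,0.05,0,-10,-0.23,0.06,0,-10,-0.27,0.07,0,-10,-0.3,0.08,0,-10])

```text
t: 14.52
position: [0.5644, -0.061, 0.2487]
orientation: [0.0, 0.738, 0.675, -0.001]
ft_force: [0.4, -0.6, -3.5]
finger_gap: 0.0414
grip_force: 61.0
```

Run:
```python
from h import *
d(.618,-.083,.12)
```

```text
t 14.52 pos [ 0.5644 -0.061   0.2487] yaw -5.1 tiltz [-0.001 -0.002 -1.   ] gap 0.0414 F [ 0.4 -0.6 -3.5] -> [-0.0169  0.0555  0.1286] turn -0.3
```

play_rows(rows=[-0.01,0.03,0,0,-0.018,0.055,0,0,-0.018,0.055,0.035,0,-0.018,0.055,0.075,0,-0.018,0.055,0.115,0,-0.018,0.055,0.128,0,-0.018,0.055,0.128,0,-0.018,0.055,0.128,0])

```text
t: 15.18
position: [0.6191, -0.0793, 0.1214]
orientation: [-0.0, 0.737, 0.676, -0.0]
ft_force: [0.3, 0.0, -1.4]
finger_gap: 0.0415
grip_force: 61.9
```

Run:
```python
from h import *
im=arm.snapshot("scene")
a=cv2.resize(im[110:270,220:380,::-1],None,fx=3,fy=3,interpolation=cv2.INTER_CUBIC);cv2.imwrite("pics/s6.png",a)
d(.618,-.083,.062)
```

```text
t 15.23 pos [ 0.6202 -0.0793  0.1229] yaw -4.9 tiltz [ 0.003 -0.    -1.   ] gap 0.0415 F [ 0.4 -0.3 -2.6] -> [-0.0038 -0.0021  0.0609] turn -0.1
```

View pics/s6.png

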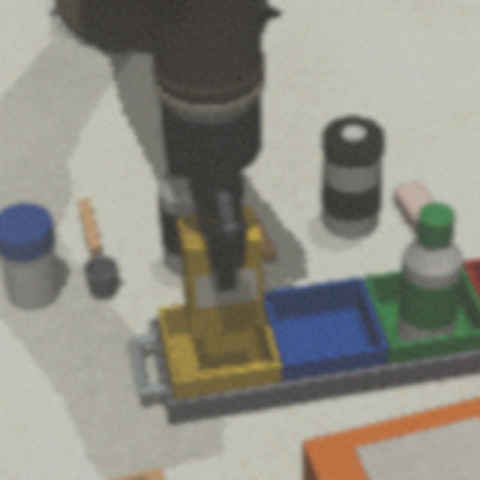

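The carton hangs over the yellow insert, squared up and about 4 mm to the right (base near (222,325) in the crop). Correcting and lowering.

play_rows(rows=[-0.002,-0.001,0.01,0,-0.004,-0.002,0.025,0,-0.004,-0.002,0.045,0,-0.004,-0.002,0.055,0,-0.004,-0.002,0.058,0,-0.004,-0.002,0.058,0])

```text
t: 15.73
position: [0.6167, -0.0835, 0.0631]
orientation: [0.0, 0.737, 0.676, -0.0]
ft_force: [-1.0, 0.1, -2.3]
finger_gap: 0.0412
grip_force: 61.6
```

play_rows(rows=[0,0,0.001,0,0,0,0.002,0,0,0,0.003,0,0,0,0.003,0])

```text
t: 16.07
position: [0.6177, -0.0834, 0.0621]
orientation: [0.001, 0.737, 0.676, 0.001]
ft_force: [-2.3, 0.2, 8.3]
finger_gap: 0.0415
grip_force: 62.0
```

play_rows(rows=[0,0,-0.001,0,0,0,-0.001,0,0,0,-0.001,0,0,0,-0.001,0,0,0,-0.001,0,0,0,-0.001,0], fingers=1)

```text
t: 16.57
position: [0.6165, -0.0834, 0.0607]
orientation: [-0.0, 0.737, 0.676, -0.0]
ft_force: [0.3, 0.4, 0.0]
finger_gap: 0.0851
grip_force: 0.0
```

play_rows(rows=[0,0,-0.02,0,0,0,-0.05,0,0,0,-0.09,0,0,0,-0.12,0,0,0,-0.12,0,0,0,-0.12,0])

```text
t: 17.07
position: [0.6177, -0.0834, 0.1829]
orientation: [0.002, 0.737, 0.676, 0.001]
ft_force: [0.7, 0.7, 0.1]
finger_gap: 0.0857
grip_force: 0.0
```

Run:
```python
from h import *
d(.4677,-.2215,.13)
```

```text
t 17.07 pos [ 0.6177 -0.0834  0.1829] yaw -5.0 tiltz [ 0.004 -0.001 -1.   ] gap 0.0857 F [0.7 0.7 0.1] -> [-0.1505 -0.1378  0.0524] turn -0.2
```

play_rows(rows=[-0.03,-0.02,0,0,-0.06,-0.045,0,0,-0.09,-0.07,0,0,-0.12,-0.1,0,0,-0.15,-0.13,0,0,-0.1505,-0.138,0.03,0,-0.1505,-0.138,0.052,0,-0.1505,-0.138,0.052,0])

```text
t: 17.73
position: [0.4618, -0.2213, 0.1242]
orientation: [-0.004, 0.738, 0.675, -0.002]
ft_force: [-0.0, 0.8, -0.2]
finger_gap: 0.0852
grip_force: 0.0
```

Run:
```python
from h import *
im=arm.snapshot("scene")
a=cv2.resize(im[130:270,190:350,::-1],None,fx=4,fy=4,interpolation=cv2.INTER_CUBIC);cv2.imwrite("pics/s7.png",a)
d(.4677,-.2215,.055);print((w2p("scene",[.4677,-.2215,.088])-[190,130])*4)
```

```text
t 17.78 pos [ 0.4637 -0.2209  0.1263] yaw -5.0 tiltz [-0.005  0.003 -1.   ] gap 0.0853 F [-0.   0.3 -0.3] -> [-0.0004  0.0044  0.0712] turn -0.2
[152.64930974 212.59724189]
```

View pics/s7.png

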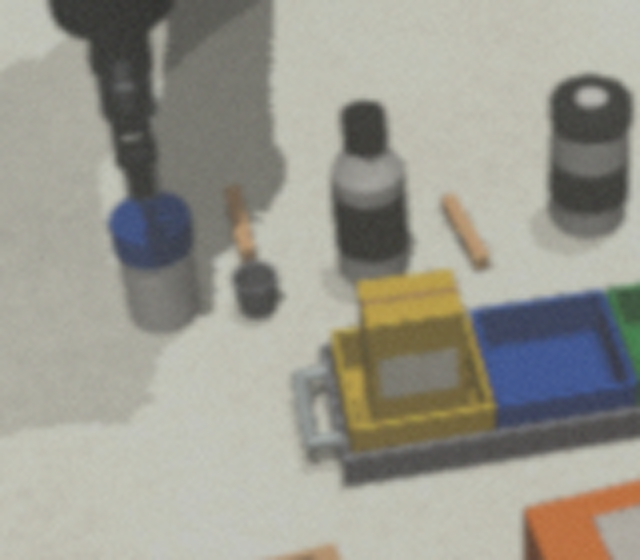

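The carton is seated in yellow, and the jar lid is centred at (151,219) in the crop, under the gripper. Descending.

play_rows(rows=[0,0.002,0.03,0,0,0.003,0.05,0,0,0.003,0.07,0,0,0.003,0.076,0,0,0.003,0.076,0,0,0.003,0.076,0])

```text
t: 18.28
position: [0.4699, -0.2213, 0.0535]
orientation: [0.0, 0.737, 0.676, 0.0]
ft_force: [-0.2, 0.6, 0.2]
finger_gap: 0.0856
grip_force: 0.0
```

play_rows(rows=[0,0,0,0,0,0,0,0,0,0,0,0,0,0,0,0,0,0,0,0,0,0,0,0], fingers=0)

```text
t: 18.78
position: [0.4696, -0.222, 0.0543]
orientation: [0.001, 0.737, 0.676, 0.0]
ft_force: [-2.8, 0.2, 7.2]
finger_gap: 0.0549
grip_force: 61.7
```

Run:
```python
from h import *
d(.6263,.011,.2)
```

```text
t 18.78 pos [ 0.4696 -0.222   0.0543] yaw -5.0 tiltz [ 0.002 -0.001 -1.   ] gap 0.0549 F [-2.8  0.2  7.2] -> [ 0.2455  0.1362 -0.1457] turn -0.2
```

play_rows(rows=[0,0,-0.02,0,0,0,-0.055,0,0,0,-0.095,0,0,0,-0.135,0,0.01,0.01,-0.17,0,0.04,0.035,-0.19,0,0.07,0.06,-0.19,0,0.1,0.085,-0.19,0])

```text
t: 19.45
position: [0.564, -0.1289, 0.2458]
orientation: [0.002, 0.738, 0.675, 0.001]
ft_force: [0.5, -0.5, -3.1]
finger_gap: 0.0548
grip_force: 64.4
```

play_rows(rows=[0.03,0.015,0,0,0.065,0.03,0,0,0.1,0.04,0,0,0.135,0.05,0,0,0.1455,0.051,0,0,0.1455,0.051,0.03,0,0.1455,0.051,0.07,0,0.1455,0.051,0.1,0])

```text
t: 20.12
position: [0.625, 0.0113, 0.1412]
orientation: [0.0, 0.737, 0.676, -0.0]
ft_force: [-0.0, -2.1, -3.1]
finger_gap: 0.0544
grip_force: 64.4
```

play_rows(rows=[0,0,0.015,0,0,0,0.015,0])

```text
t: 20.28
position: [0.6228, 0.0105, 0.1237]
orientation: [-0.002, 0.737, 0.676, -0.003]
ft_force: [-0.1, -0.9, -2.7]
finger_gap: 0.0546
grip_force: 64.3
```

Run:
```python
from h import *
im=arm.snapshot("scene")
a=cv2.resize(im[110:270,250:430,::-1],None,fx=3,fy=3,interpolation=cv2.INTER_CUBIC);cv2.imwrite("pics/s8.png",a)
d(.6263,.011,.063)
```

```text
t 20.33 pos [0.6243 0.0109 0.1263] yaw -4.9 tiltz [-0.004 -0.    -1.   ] gap 0.0549 F [ 0.1 -0.2 -1.5] -> [0.0003 0.0022 0.0633] turn -0.1
```

View pics/s8.png

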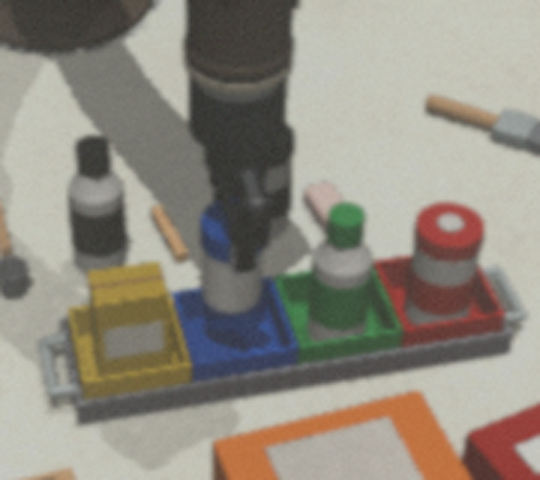

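The jar hangs over the blue insert, with its base near (232,300) in the crop. Lowering.

play_rows(rows=[0,0.001,0.02,0,0,0.001,0.04,0,0,0.001,0.053,0,0,0.001,0.058,0,0,0.001,0.06,0,0,0.001,0.06,0])

```text
t: 20.83
position: [0.6272, 0.0112, 0.0686]
orientation: [0.0, 0.737, 0.676, 0.0]
ft_force: [0.4, 0.5, -2.6]
finger_gap: 0.0546
grip_force: 64.4
```

play_rows(rows=[0,0,0.001,0,0,0,0.002,0,0,0,0.003,0,0,0,0.003,0])

```text
t: 21.17
position: [0.6269, 0.0111, 0.0651]
orientation: [0.0, 0.737, 0.676, 0.0]
ft_force: [0.3, -0.7, -1.4]
finger_gap: 0.0548
grip_force: 64.4
```

play_rows(rows=[0,0,0.001,0,0,0,0.002,0,0,0,0.0025,0,0,0,0.0025,0])

```text
t: 21.5
position: [0.627, 0.0112, 0.0634]
orientation: [0.0, 0.737, 0.676, 0.0]
ft_force: [-3.9, -0.1, 7.1]
finger_gap: 0.0546
grip_force: 65.2
```

play_rows(rows=[0,0,-0.0005,0,0,0,-0.0005,0,0,0,-0.0005,0,0,0,-0.0005,0,0,0,-0.0005,0,0,0,-0.0005,0], fingers=1)

```text
t: 22.0
position: [0.6267, 0.0111, 0.0627]
orientation: [-0.0, 0.737, 0.676, -0.0]
ft_force: [0.1, -0.4, 0.5]
finger_gap: 0.0856
grip_force: 0.0
```

play_rows(rows=[0,0,-0.02,0,0,0,-0.05,0,0,0,-0.09,0,0,0,-0.13,0,0,0,-0.17,0,0,0,-0.2,0,0,0,-0.2,0,0,0,-0.2,0])

```text
t: 22.67
position: [0.6277, 0.0113, 0.265]
orientation: [0.001, 0.737, 0.676, 0.002]
ft_force: [-1.1, 0.4, -0.7]
finger_gap: 0.0857
grip_force: 0.0
```

play_rows(rows=[0,-0.04,0,0,0,-0.08,0,0,0,-0.12,0,0,0,-0.16,0,0,0,-0.18,0,0,0,-0.18,0,0,0,-0.18,0,0,0,-0.18,0,0])

```text
t: 23.33
position: [0.4479, 0.0263, 0.2623]
orientation: [-0.0, 0.737, 0.676, -0.0]
ft_force: [-0.5, 0.1, -0.5]
finger_gap: 0.0854
grip_force: 0.0
```

Run:
```python
from h import *
im=arm.snapshot("scene")
a=cv2.resize(im[120:280,200:450,::-1],None,fx=3,fy=3,interpolation=cv2.INTER_CUBIC);cv2.imwrite("pics/s9.png",a)
```

```text
(no output)
```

View pics/s9.png

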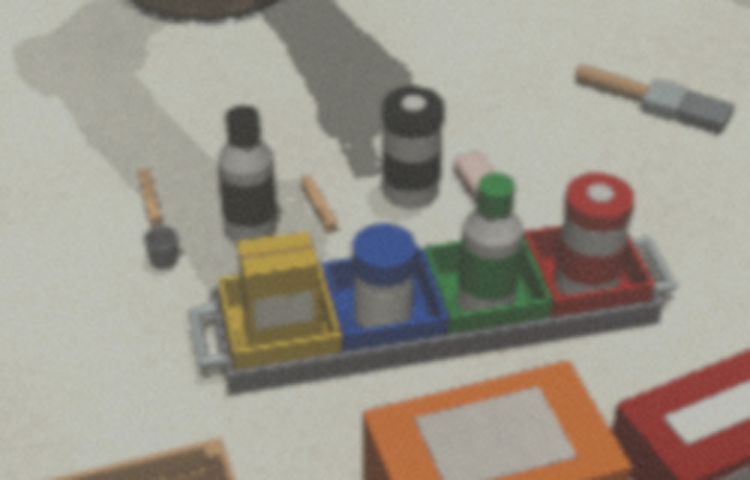

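All four items stand upright in the inserts of their own colour, and the two black-topped items are where they were. Handing in.

```bash
python3 -c "
from station import arm
print(arm.job_done())"
```

```text
the job is handed in; nothing more can be done
None
```

The red-lidded canister, green-capped bottle, yellow carton and blue-lidded jar each stand upright in the insert of their own colour, set down in that order. The black-topped canister and bottle were left untouched, and the job was handed in at about 23 s of the 102 s allowed.

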